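# Flip the prop leg of a pump module frame and hold the frame upright

### The arm

A 6-joint arm with a two-finger parallel gripper is mounted at the origin on the work surface. World frame = base frame: x ahead of the robot, y to its left, z up, the work surface at z = 0. Lengths are in m, angles in rad, forces in N, time in s.
With the tool pointing down it reaches from about 0.225 to 0.875 m from the base axis. Payload 3.4 kg.
Tool frame: the origin (TCP) lies where the fingers leave the gripper's body, on its centre line; the fingertips stand 73 mm ahead of it and the grasp point (between the pads) lies 54 mm ahead of it (manip.grip_point_offset is the distance from the TCP to the grasp point, in m); z points along the fingers, y is the line along which they close (so a half turn about z gives the same grasp; the last joint's range is limited). The gripper opens to 85 mm and grips with 20 to 120 N. Pads are 22 mm wide; open, the fingers measure 114 mm over their backs; the gripper's body (76 mm by 85 mm) begins 54 mm behind the grasp point. The pads swing forward as they close: fully open they stand 13 mm farther back than shut.
Start: joints at [1.088, 0.276, 1.505, -0, 1.361, -0.121], TCP at [0.204, 0.538, 0.304] pointing down, gripper open.
Joint ranges: [-2.89, 2.89], [-0.75, 2.08], [0.22, 2.7], [-1.18, 4.32], [0.11, 2.71], [-2.7, 2.7]. Speed limits (rad/s): [2.57, 2.57, 3.14, 3.14, 3.14, 3.14].

### API

Orientations are given as a unit quaternion [w, x, y, z].
In Python, from rig import sensors, cams, manip, spotter gives the robot as it stands.
- The arm moves only by the tool drive_tool, never from a script. Its argument "targets" is a list of rows, each a list of 4 numbers: the shift along the world's x, y, z in m, then the turn about the world's z in degrees. In form: [[dx, dy, dz, spin], ...]. A call has exactly 5 rows; each row shifts and turns the commanded pose from where the row before left it; what a row does not reach is not made up. A row lasts 1/8 s, in which the tool goes at most 62.5 mm and 10.7 degrees, less where a joint would pass 70% of its speed; a pose out of reach is approached as far as the arm can. A call is refused whole if a number of a shift passes 0.0625 or a number of a turn 10.7, either way. A call with a gripper value outside its range is refused whole. "jaw" is the finger opening in m, from 0 to 0.0854, set as the call begins (left out, the last holds). The fingers move at their own pace and stop on an object; "force" is the grip in N (left out, the last holds). Time passes only in rows, so rows that do not move let the fingers close, or fill a call up. It gives the time, the measured TCP pose, the force and the opening at its end, in the units of the state.
- sensors.get_state(): the state, without advancing time (a new reading comes with each control period).
- cams.get_image(name): name is "scene" or "top" or "wrist"; returns a dict with "color" (400x640x3 uint8, red, green, blue), "intrinsics" (3x3 intrinsics, pixels), "R" (3x3) and "t" (3): a world point X has camera coordinates R X + t. Camera axes: x right, y down, z forward; pixel columns grow to the right and rows downward; lengths in m; the calibration is good to about 2 mm. The wrist camera is an equidistant fisheye: a pixel r from the principal point sees the ray r / f radians off the axis. A picture is of the moment at which its call begins. There is no depth.
- manip.sign_off(): hands the job in, once; it reports no verdict.
Trained networks look in the newest picture that a camera, given by its name, has taken for a name from the list of things; names that differ only in an ending like _2 or _b are one class to them, and where a whole thing is asked for, a point or a joint stands for the part that bears it (a point fixed in the world has none). Each returns a list of dicts, best first, with "score" (0 to 1); they miss things now and then, are a little off and sometimes report something else, mostly with a low value. They report only what shows in the picture. A call takes as long as a camera call.
- spotter.find_in(query, camera): "point" ([x, y, z] in m, in world coordinates, good to about 4 mm: the middle of the surface that is visible of it).
- spotter.landmark_of(query, camera): "point" ([x, y, z] in m, in world coordinates, good to about 4 mm: a listed point, or the origin of a listed thing).
The state is a dict: "clock": time; "qpos": joint angles; "qd": joint speeds; "effort": joint torques, N m; "position": TCP position; "ee_rot": TCP orientation; "contact_force": force on the tool from outside, world axes, zero at the start; "moment": the same for the moment, N m; "width": finger opening in m.
Only numpy, scipy, OpenCV 4.12 (cv2) and the standard library are available. Lean on these libraries where they do the work, as an engineer would, in place of code of your own. Each camera call takes 0.05 s, during which the arm holds its last target. There are 200 camera calls.

### The job

While the hinged pump module frame still leans back on its rest, flip the steel prop leg with the orange tab on its side forward and down, past its over-centre point, so that it falls fully down. Then bring the frame upright by its blue bar and finish while still holding the bar with the fingers, with the frame upright and still, because nothing else keeps it from tipping back. Leave the loose things around it, and the foot on its base plate, where they are.

Things in the scene. Friction and masses are not known exactly. Their poses are not given: they have to be found in the camera images.
- base: aluminium base plate, 300 x 280 x 12 mm, fixed to the bench, with two hinge cheeks and two grey rest posts behind (to 140 mm high); origin on the bench surface, directly below the hinge line. Its x axis points from the front (robot side) to the rest posts, y left along the hinge line, z up. It stands elsewhere and turned in every start
- frame_hinge (a point): middle of the frame's hinge line, 30 mm above the base origin; its axes turn with the frame: z runs up the frame, x to its back, y along the hinge line
- frame (a joint): lean of the frame about its hinge line (rad): 0 upright, positive leaning back (to the base's +x). It starts at 0.45, on the rest posts, its stop; forward stop at -0.12. The frame is 180 mm wide, 210 mm high over the hinge, white pump drives in front, heavy motor behind, about 0.9 kg: let go when upright it tips back; holding it upright at the bar takes 1 to 1.5 N
- handle: blue round roller grip (the bar) on top of the frame, 14 mm thick, 110 mm long between two steel stems, turning easily about its own axis, for grasping across it from above; origin in the middle of the bar on its axis, 250 mm up the frame from the hinge line; bar along its y. About 33 mm are free below it to the frame's top beam
- prop_pivot (a point): pivot of the prop leg on the frame's right (-y) side: 114 mm to the right of the middle and 100 mm up the frame from the hinge line; axes as frame_hinge
- prop (a joint): angle of the prop leg on the frame (rad): 0 stowed, its stop, pointing up the frame but 0.3 rad to its back; grows as the leg swings forward (frame's -x) and down; 0.3 points straight up the frame, 3.0 is fully down, its stop. 120 g, turns easily: with the frame on its rest it is over centre at 0.75; let go before, it falls back to 0, beyond, forward to 3.0. Under 1 N at the tab moves it
- tab (a point): on the axis of the orange tab, a round bar 12 mm thick that sticks out 80 mm to the right (-y) from the leg, 105 mm from the pivot axis, to grasp across from above or push; this point is 50 mm out from the leg (164 mm right of the frame's middle). The leg's rubber tip is 124 mm from the pivot; leg down and frame upright, it stands a few mm over the base plate and carries nothing
- screwdriver: screwdriver with a green plastic handle lying on the bench on the fixture's left (+y) side; origin at the middle of its underside, handle towards its -x
- foot_a: black rubber levelling foot, 36 mm across, 34 mm high, standing on the left front corner of the fixture's base plate; origin at the centre of its underside
- foot_b: second black rubber levelling foot, 36 mm across, 34 mm high, on the bench to the right; origin at the centre of its underside
- pump: white pump body 50 x 50 x 90 mm with a steel spigot on top (120 mm high in all), on the bench to the right; origin at the centre of its underside
- carton: small cardboard box 100 x 80 x 60 mm on the bench to the left; origin at the centre of its underside
- bin: open blue parts bin 160 x 110 x 70 mm on the bench to the right; origin at the centre of its underside

How it is judged:
On the way, in this order (a step that is already met when the one before it is completed fails the run):
1. the prop leg is fully down while the frame still leans back (value of joint prop above 2.8 rad and value of joint frame above 0.3 rad), for 0.2 s.
2. the frame is upright, held by the fingers on the blue bar, prop leg down (value of joint frame between -0.06 and 0.06 rad and contact force between the fingers and handle above 0.4 N and value of joint prop above 2.8 rad), for 0.4 s.
At the end, for the whole second after the job is handed in: the prop leg is down (joint above 2.8 rad), the frame is upright within 0.06 rad (3.4 degrees) and still (below 0.1 rad/s), and the fingers are on the blue bar, holding it with at least 0.4 N, through the last second (all of step 2 and velocity of joint frame between -0.1 and 0.1 rad/s); the arm keeps its last pose, push and grip.
It fails at once if one of the loose bystanders was moved by more than 3 cm (distance of any of screwdriver, foot_a, foot_b, pump, carton, bin from where it was at the start of the episode above 0.03 m).
It also fails if it takes over 51 s, if anything falls off the work surface, if the arm or the gripper's body presses on something with over 40 N, if the wrist force passes 120 N, or if a joint passes its speed limit or range.

## Working session

There is one attempt and no reset: what is moved stays moved. The work goes in short steps, Python scripts to look and compute and a tool call to move; the robot and the scene stay as the last step left them, time stands still between calls to the robot, and variables do not carry over. Pictures are saved under pics/ and viewed, on a budget of 10 in all, crops included, one or two more only if the job needs it, and the job is handed in when it is done.

Besides the shell and the picture viewer there is one more tool, called as name(argument=value, ...), one argument or row to a line, values as JSON. drive_tool: Moves the arm, as the interface text tells. Its arguments: {"type":"object","properties":{"targets":{"type":"array","items":{"type":"array","items":{"type":"number"}}},"jaw":{"type":"number"},"force":{"type":"number"}},"required":["targets"]}

```bash
mkdir -p pics; python3 - <<'E'
from rig import sensors,cams,manip,spotter
import cv2
for c in ("scene","top"):
    im=cams.get_image(c); cv2.imwrite(f"pics/{c}0.png",im["color"][:,:,::-1])
    for n in ("base","frame_hinge","handle","prop_pivot","tab","foot_a","pump","bin","carton","screwdriver"):
        r=spotter.landmark_of(n,c)
        print(c,n,[( [round(v,3) for v in d["point"]],round(d["score"],2)) for d in r[:2]])
s=sensors.get_state();print(s["clock"],s["position"],s["ee_rot"],s["contact_force"],s["width"])
E
```

```text
scene base [([0.539, 0.169, 0.002], 0.81), ([0.556, 0.375, -0.001], 0.52)]
scene frame_hinge []
scene handle [([0.647, 0.168, 0.254], 0.46)]
scene prop_pivot [([0.572, 0.061, 0.121], 0.71)]
scene tab [([0.644, 0.004, 0.201], 0.69)]
scene foot_a [([0.436, 0.272, 0.012], 0.6), ([0.546, -0.411, 0.002], 0.44)]
scene pump [([0.642, -0.443, 0.001], 0.59)]
scene bin [([0.407, -0.449, -0.004], 0.8)]
scene carton [([0.486, 0.584, -0.0], 0.89)]
scene screwdriver [([0.489, 0.583, 0.001], 0.7), ([0.562, 0.376, -0.004], 0.67)]
top base [([0.54, 0.173, 0.002], 0.59)]
top frame_hinge [([0.544, 0.17, 0.031], 0.94), ([0.65, 0.167, 0.258], 0.49)]
top handle [([0.646, 0.164, 0.258], 0.68), ([0.561, 0.373, 0.002], 0.29)]
top prop_pivot [([0.573, 0.056, 0.12], 0.86)]
top tab [([0.649, 0.004, 0.194], 0.74)]
top foot_a [([0.434, 0.272, 0.012], 0.6), ([0.546, -0.411, -0.0], 0.4)]
top pump []
top bin [([0.404, -0.448, -0.005], 0.67)]
top carton [([0.483, 0.58, 0.002], 0.88)]
top screwdriver [([0.559, 0.37, -0.001], 0.62)]
1.1 [0.20352371 0.53780118 0.303924  ] [5.65804955e-06 1.79914577e-01 9.83682237e-01 4.11093121e-05] [ 0.21272034  0.73414032 -0.07582826] 0.08538339630967265
```

```bash
python3 - <<'E'
import numpy as np
from scipy.optimize import least_squares
L=np.array([[0,0],[.25*np.sin(.45),0],[.1*np.sin(.45),-.114],[.1*np.sin(.45)+.105*np.sin(.75),-.164]])
W=np.array([[.5415,.171],[.6465,.166],[.5725,.0585],[.6465,.004]])
T=lambda p,q:np.c_[p[0]+np.cos(p[2])*q[:,0]-np.sin(p[2])*q[:,1],p[1]+np.sin(p[2])*q[:,0]+np.cos(p[2])*q[:,1]]
r=least_squares(lambda p:(T(p,L)-W).ravel(),[.54,.17,0])
print(r.x,np.degrees(r.x[2]),r.fun); print(T(r.x,L),T(r.x,np.array([[.165,-.17],[.02,-.17],[0,0.]])))
E
```

```text
[ 0.53892023  0.17300823 -0.05602937] -3.210246326697501 [-0.00257977  0.00200823  0.00099097  0.00091871  0.00346452 -0.00174868
 -0.00187573 -0.00117826]
[[0.53892023 0.17300823]
 [0.64749097 0.16691871]
 [0.57596452 0.05675132]
 [0.64462427 0.00282174]] [[ 0.6941413  -0.00596501]
 [ 0.54936884  0.002155  ]
 [ 0.53892023  0.17300823]]
```

View pics/scene0.png

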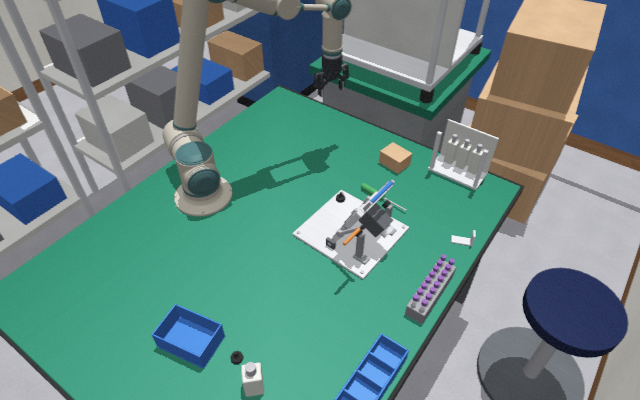

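drive_tool(
  targets=[
    [0.03,-0.05,0.03,-10.5],
    [0.04,-0.045,0.03,-10.5],
    [0.045,-0.04,0.02,-10.5],
    [0.045,-0.04,0.02,-10.5],
    [0.045,-0.04,0,-10.5],
  ],
  jaw=0.0,
  force=20,
)

```text
clock: 1.72
position: [0.4046, 0.3285, 0.402]
ee_rot: [0.001, 0.599, 0.801, 0.002]
contact_force: [0.9, 0.1, 0.1]
width: 0.0004
```

drive_tool(
  targets=[
    [0.036,-0.042,0,-9.8],
    [0.036,-0.042,0,-9.8],
    [0.036,-0.042,0,0],
    [0.036,-0.042,0,0],
    [0.036,-0.042,0,0],
  ],
)

```text
clock: 2.35
position: [0.584, 0.118, 0.3999]
ee_rot: [0.0, 0.724, 0.689, 0.0]
contact_force: [-0.1, 0.7, 0.4]
width: 0.0
```

drive_tool(
  targets=[
    [0.037,-0.042,0,0],
    [0.037,-0.042,0,0],
    [0.037,-0.042,0,0],
    [0,0,0,0],
    [0,0,0,0],
  ],
)

```text
clock: 2.98
position: [0.6938, -0.0065, 0.3993]
ee_rot: [-0.001, 0.725, 0.689, -0.0]
contact_force: [-0.7, 0.6, -0.1]
width: 0.0001
```

```bash
python3 - <<'E'
from rig import sensors,cams,manip,spotter
import cv2
im=cams.get_image("wrist"); cv2.imwrite("pics/w1.png",im["color"][:,:,::-1])
for n in ("tab","handle","prop_pivot"): print(n,[(d["point"],d["score"]) for d in spotter.landmark_of(n,"wrist")[:2]])
s=sensors.get_state();print(s["position"],s["ee_rot"],s["contact_force"])
E
```

```text
tab [([0.6459, 0.0028, 0.1967], 0.71)]
handle []
prop_pivot [([0.5736, 0.0573, 0.1171], 0.95)]
[ 0.69323586 -0.00518108  0.40056113] [2.18297141e-04 7.23800255e-01 6.90009449e-01 3.21219219e-04] [-1.19543869 -0.11141977  0.16018262]
```

View pics/w1.png

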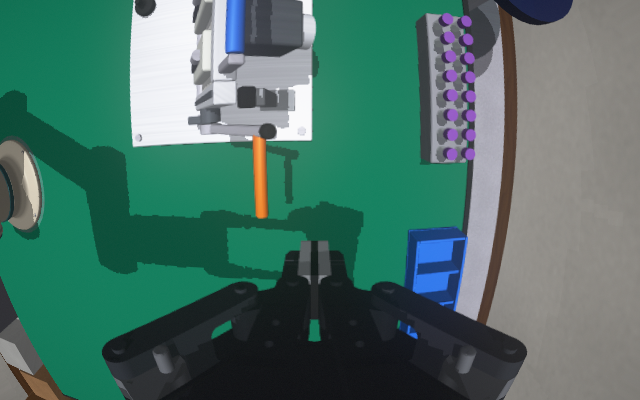

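drive_tool(
  targets=[
    [0,-0.003,-0.05,0],
    [0,0,-0.05,0],
    [0,0,-0.047,0],
    [0,0,0,0],
    [0,0,0,0],
  ],
)

```text
clock: 3.8
position: [0.6948, -0.009, 0.2553]
ee_rot: [0.001, 0.724, 0.69, 0.001]
contact_force: [0.4, -0.2, 0.1]
width: -0.0001
```

drive_tool(
  targets=[
    [-0.02,0.001,0,0],
    [-0.015,0.001,0.002,0],
    [-0.015,0.001,0.007,0],
    [-0.015,0.001,0.007,0],
    [-0.015,0.001,0.006,0],
  ],
)

```text
clock: 4.42
position: [0.6127, -0.0044, 0.2756]
ee_rot: [-0.0, 0.724, 0.689, -0.0]
contact_force: [0.3, 0.4, 0.2]
width: -0.0002
```

```bash
python3 - <<'E'
from rig import sensors,cams,manip,spotter
import cv2
im=cams.get_image("top")
for c in ("top","scene"): print([(d["point"],d["score"]) for d in spotter.landmark_of("tab",c)[:2]])
s=sensors.get_state();print(s["position"],s["contact_force"])
E
```

```text
[([0.5982, 0.0068, 0.2207], 0.41)]
[([0.644, 0.0035, 0.2013], 0.69)]
[ 0.61293069 -0.00433554  0.27524379] [ 0.49694025  0.43437726 -0.53209592]
```

drive_tool(
  targets=[
    [-0.013,0.001,0.001,0],
    [-0.013,0.001,0,0],
    [-0.013,0.001,0,0],
    [-0.013,0.001,-0.002,0],
    [0,0,0,0],
  ],
)

```text
clock: 5.2
position: [0.5606, -0.0003, 0.2737]
ee_rot: [-0.0, 0.724, 0.689, -0.0]
contact_force: [-0.1, 0.2, -0.3]
width: -0.0002
```

```bash
python3 - <<'E'
from rig import sensors,cams,manip,spotter
import cv2
for c in ("top","scene","wrist"):
  im=cams.get_image(c); print([(d["point"],d["score"]) for d in spotter.landmark_of("tab",c)[:2]])
s=sensors.get_state();print(s["position"],s["contact_force"])
cv2.imwrite("pics/w2.png",im["color"][:,:,::-1])
E
```

```text
[([0.529, 0.0086, 0.2134], 0.6)]
[([0.5129, 0.0107, 0.2127], 0.66), ([0.5353, 0.1703, 0.0011], 0.33)]
[([0.4977, 0.014, 0.1955], 0.72)]
[ 5.62431041e-01 -5.29166820e-04  2.73792121e-01] [-0.10209882  0.61231066  0.50660981]
```

View pics/w2.png

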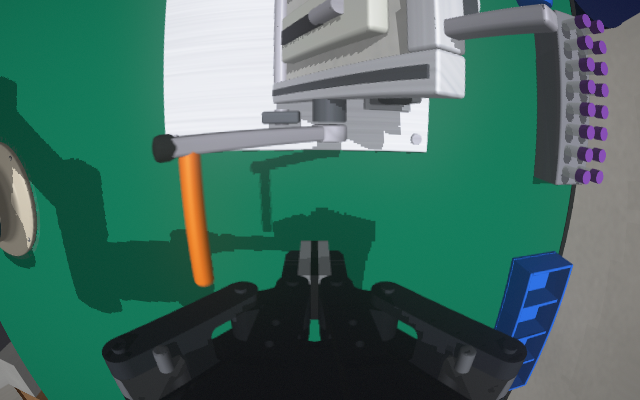

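drive_tool(
  targets=[
    [0,0,0.055,0],
    [0,0,0.055,0],
    [0.02,0.03,0.02,0],
    [0.03,0.045,0,0],
    [0.03,0.045,0,0],
  ],
  jaw=0.05,
)

```text
clock: 6.12
position: [0.6431, 0.1205, 0.4045]
ee_rot: [0.001, 0.725, 0.689, 0.001]
contact_force: [1.1, -0.2, -0.1]
width: 0.0498
```

drive_tool(
  targets=[
    [0.005,0.045,0,0],
    [0,0.002,0,0],
    [0,0,0,0],
    [0,0,0,0],
    [0,0,0,0],
  ],
)

```text
clock: 6.75
position: [0.6469, 0.1653, 0.4042]
ee_rot: [0.0, 0.725, 0.689, 0.0]
contact_force: [0.2, -0.6, -0.0]
width: 0.05
```

```bash
python3 - <<'E'
from rig import sensors,cams,manip,spotter
import cv2
for c in ("top","scene","wrist"):
  im=cams.get_image(c)
  for n in ("tab","handle","prop_pivot"): print(c,n,[(d["point"],d["score"]) for d in spotter.landmark_of(n,c)[:2]])
s=sensors.get_state();print(s["position"],s["contact_force"],s["width"])
cv2.imwrite("pics/w3.png",im["color"][:,:,::-1])
E
```

```text
top tab [([0.4969, 0.0105, 0.0546], 0.46)]
top handle [([0.6494, 0.1635, 0.257], 0.45)]
top prop_pivot [([0.5737, 0.0532, 0.1233], 0.69)]
scene tab [([0.4906, 0.0128, 0.0615], 0.56)]
scene handle [([0.6451, 0.1665, 0.2511], 0.49)]
scene prop_pivot [([0.5735, 0.0604, 0.122], 0.61)]
wrist tab [([0.494, 0.0157, 0.0552], 0.69)]
wrist handle [([0.6516, 0.1637, 0.2542], 0.62)]
wrist prop_pivot [([0.574, 0.0555, 0.122], 0.82), ([0.5388, 0.1685, -0.0012], 0.67)]
[0.64694886 0.16655531 0.40376431] [ 0.40356255  0.68392419 -0.39207172] 0.05032643368798944
```

View pics/w3.png

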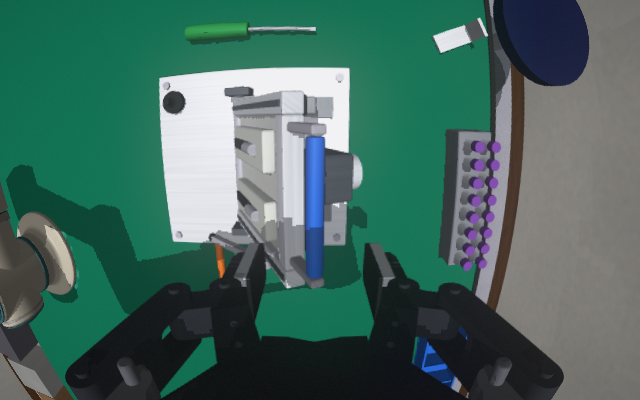

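drive_tool(
  targets=[
    [0,0,-0.04,0],
    [0.001,0,-0.035,0],
    [0,0,-0.018,0],
    [0,0,0,0],
    [0,0,0,0],
  ],
)

```text
clock: 7.98
position: [0.6485, 0.1666, 0.3119]
ee_rot: [0.001, 0.724, 0.689, 0.001]
contact_force: [0.1, 0.5, 0.3]
width: 0.0502
```

drive_tool(
  targets=[
    [0,0,0,0],
    [0,0,0,0],
    [0,0,0,0],
    [0,0,0,0],
    [0,0,0,0],
  ],
  jaw=0.0,
  force=25,
)

```text
clock: 8.6
position: [0.6474, 0.1666, 0.3117]
ee_rot: [-0.0, 0.724, 0.689, -0.0]
contact_force: [-3.8, 0.8, 5.4]
width: 0.013
```

```bash
python3 - <<'E'
from rig import sensors,cams
import cv2
im=cams.get_image("wrist"); cv2.imwrite("pics/w4.png",im["color"][:,:,::-1])
s=sensors.get_state();print(s["position"],s["contact_force"],s["width"])
E
```

```text
[0.64735493 0.16660263 0.31174628] [-4.50088028  0.06667792  5.63635822] 0.01306268584687379
```

View pics/w4.png

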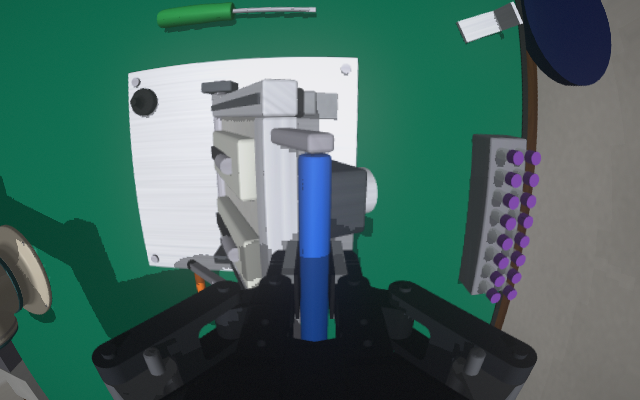

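drive_tool(
  targets=[
    [-0.0067,0.0004,0.0031,0],
    [-0.0068,0.0004,0.0029,0],
    [-0.0069,0.0004,0.0028,0],
    [-0.0071,0.0004,0.0026,0],
    [-0.0072,0.0004,0.0023,0],
  ],
)

```text
clock: 9.28
position: [0.6131, 0.1685, 0.3253]
ee_rot: [0.001, 0.724, 0.689, 0.001]
contact_force: [3.0, -0.6, 2.9]
width: 0.0133
```

drive_tool(
  targets=[
    [-0.0072,0.0004,0.0021,0],
    [-0.0073,0.0004,0.0019,0],
    [-0.0073,0.0004,0.0017,0],
    [-0.0074,0.0004,0.0015,0],
    [-0.0074,0.0004,0.0012,0],
  ],
)

```text
clock: 9.9
position: [0.5762, 0.1705, 0.3338]
ee_rot: [0.0, 0.724, 0.689, 0.0]
contact_force: [3.4, -0.5, 6.4]
width: 0.0128
```

```bash
cat > look.py <<'E'
from rig import sensors,cams,manip,spotter
import sys,cv2,numpy as np
for c in ("top","scene","wrist"):
  im=cams.get_image(c)
  if len(sys.argv)>1 and c in sys.argv[1]: cv2.imwrite("pics/%s.png"%sys.argv[1],im["color"][:,:,::-1])
  for n in ("tab","handle","prop_pivot","frame_hinge"): print(c,n,[(np.round(d["point"],4),round(d["score"],2)) for d in spotter.landmark_of(n,c)[:2]])
s=sensors.get_state();print(s["clock"],s["position"],s["contact_force"],s["moment"],s["width"])
E
python3 look.py
```

```text
top tab [(array([0.4902, 0.0109, 0.0394]), 0.49)]
top handle [(array([0.5781, 0.1681, 0.2795]), 0.6)]
top prop_pivot [(array([0.5454, 0.0543, 0.1294]), 0.63)]
top frame_hinge []
scene tab [(array([0.4852, 0.011 , 0.0473]), 0.76)]
scene handle [(array([0.5796, 0.1733, 0.2732]), 0.59)]
scene prop_pivot [(array([0.5446, 0.0618, 0.1283]), 0.89)]
scene frame_hinge [(array([0.5386, 0.1757, 0.0314]), 0.94)]
wrist tab [(array([0.4886, 0.0117, 0.0417]), 0.65)]
wrist handle [(array([0.5798, 0.169 , 0.2785]), 0.7)]
wrist prop_pivot [(array([0.5569, 0.3738, 0.0015]), 0.19)]
wrist frame_hinge [(array([ 0.5406,  0.169 , -0.0023]), 0.61)]
10.65 [0.57632683 0.17043183 0.33374565] [ 3.05879371 -0.86765333  6.20257784] [-0.11243427 -0.46666488 -0.02386705] 0.012984311630897357
```

drive_tool(
  targets=[
    [-0.0075,0.0004,0.0012,0],
    [-0.0075,0.0004,0.001,0],
    [-0.0075,0.0004,0.0008,0],
    [-0.0075,0.0004,0.0005,0],
    [-0.007,0.0004,0.0003,0],
  ],
)

```text
clock: 11.28
position: [0.5387, 0.1724, 0.3367]
ee_rot: [-0.0, 0.724, 0.689, -0.0]
contact_force: [1.0, -0.8, 3.8]
width: 0.0132
```

drive_tool(
  targets=[
    [0,0,0,0],
    [0,0,0,0],
    [0,0,0,0],
    [0,0,0,0],
    [0,0,0,0],
  ],
)

```text
clock: 11.9
position: [0.5398, 0.1724, 0.3366]
ee_rot: [0.0, 0.724, 0.689, -0.0]
contact_force: [1.0, -1.3, 4.8]
width: 0.0132
```

```bash
python3 look.py wrist5
```

```text
top tab [(array([0.486 , 0.0087, 0.0347]), 0.55)]
top handle [(array([0.5401, 0.1704, 0.2839]), 0.45)]
top prop_pivot [(array([0.5314, 0.0571, 0.131 ]), 0.63)]
top frame_hinge [(array([0.542 , 0.1722, 0.0315]), 0.65)]
scene tab []
scene handle [(array([0.5396, 0.1721, 0.28  ]), 0.55)]
scene prop_pivot [(array([0.5287, 0.0626, 0.1279]), 0.93)]
scene frame_hinge [(array([ 4.881e-01,  5.824e-01, -2.000e-04]), 0.33)]
wrist tab [(array([0.4321, 0.2757, 0.0144]), 0.48)]
wrist handle [(array([0.5421, 0.1728, 0.2806]), 0.85)]
wrist prop_pivot []
wrist frame_hinge []
12.65 [0.5396265  0.17240009 0.33664921] [ 0.80609639 -2.68936801  4.18603682] [-0.42200168 -0.20218896 -0.03432459] 0.012929834210737562
```

View pics/wrist5.png

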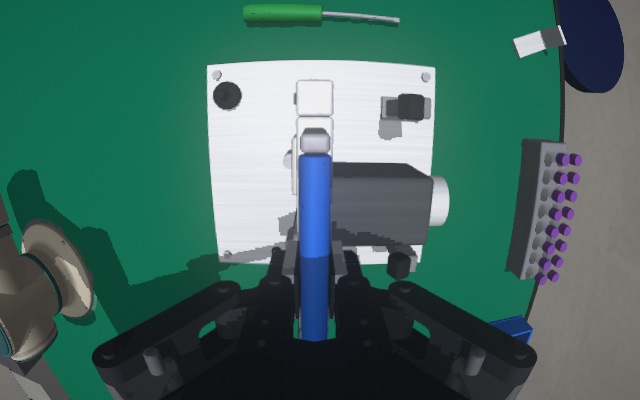

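```bash
python3 -c "
from rig import sensors,manip
s=sensors.get_state();print(s['qd'],s['position'],s['width'])
print(manip.sign_off())"
```

```text
[ 0.00096394  0.00028787  0.00093797  0.00054992 -0.00016578 -0.00108129] [0.5396265  0.17240009 0.33664921] 0.012929834210737562
the job is handed in; nothing more can be done
None
```

The job is handed in at about 12.7 s of the 51 s allowed. The frame is upright, held by the fingers on the blue bar. The sign-off gave no verdict.

- **Prop leg:** I pushed the orange tab forward past over-centre with the closed fingers, and the leg fell fully down while the frame still leaned on its rest. The tab was then seen at about (0.494, 0.013, 0.057), which fits a prop angle of 3.0 rad.
- **Frame:** I gripped the bar across from above, set to 25 N, and swung the frame up along its arc. The final wrist picture shows the bar between the pads.

Last checks:
- **Bar:** it was found at about x 0.540, y 0.172, z 0.281, directly above the hinge at x 0.539–0.542. That puts the lean within about 0.01 rad of upright.
- **Prop leg:** the tab from the top camera, (0.486, 0.009, 0.035), fits the leg being down.
- **Grip and stillness:** the finger opening was 13 mm on the 14 mm bar, the arm was still, and the wrist force was about 5 N.
- **Loose things:** the foot on the base plate and the screwdriver look untouched in the wrist picture. I did not measure the other loose things again, but the arm did not go near them.
- **Failed lookups:** in the last look, the scene camera missed the tab and the wrist camera reported it on the foot. The hinge found by the scene camera was a false hit on the carton. I ignored the two false hits.

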